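# Unpin the tipping scoop and fill the feed hopper

### The job

The scoop of brass couplings is pinned down: pull the R-clip out of the cross-drilled stud and lay it flat in the blue tray. Then raise the scoop by its black handle until all four couplings have slid into the feed hopper, and lower it gently back home, without letting it slam. Leave the other things on the bench alone.

Things in the scene. Friction and masses are not known exactly. Their poses are not given: they have to be found in the camera images.
- feeder: Bench parts feeder (fixed; place and direction vary): light metal base plate 500 x 215 mm with, from front to back along its x axis, the latch post, the steel tipping scoop with black handle, and the grey feed hopper with green rims. Origin on the work surface right under the latch stud; x level from the front (latch, handle) to the back (hopper), z up. Nothing stands in front of the post.
- hopper_center (a point): Middle of the open-topped feed hopper, 342 mm behind the stud along the feeder's x, 80 mm above the work surface. Inside it is 208 mm along the feeder's x and 196 mm along its y; floor 15 to 35 mm high, sides and back 160 mm high, front wall (under the scoop's lip) 74 mm high.
- stud: Upright fixed steel stud, 22 mm diameter, cross-drilled, on the latch post. Origin on its axis 95 mm above the work surface, its top 31 mm above that. The scoop's lug, 5 mm thick, sits over it and the clip passes through the cross hole right above the lug. The hole (9 x 9 mm) runs level along this body's x axis, which is turned up to 0.3 rad either way from the feeder's x axis.
- clip: Brass-yellow R-clip (looped spring clip), 106 mm long, 6 mm wire, 55 g, lying level in the stud. Origin on the underside of its straight leg, on the stud's axis when fitted; x along the leg from the loop to the free ends (x = +32 mm); the spring leg on the +y side hugs the stud. Pull it out level along its own -x: 5 to 15 N over the first 12 mm, clear after 45 mm. Fitted, it stops the scoop from rising.
- clip_loop (a point): Centre of the clip's flat round loop, 30 mm outside and 18 mm inside diameter, 60 mm from the clip's origin along its -x, 6 mm to its +y, 3 mm up. Fitted, it is level, 103 mm above the work surface, free beneath and in front; the handle bar hangs 80 mm above it and about 10 mm further back, so a gripper coming straight down meets the bar: come in from the front, tilted about 40 degrees.
- clip_tip (a point): End of the clip's straight leg, 29 mm from its origin along its +x, 3 mm up.
- scoop (a joint): Hinge of the scoop, rad: 0 = level, home on its posts; grows as the handle end rises and it tips to the hopper; stop at 0.85. Polished steel pan 197 mm long, 180 mm wide, 70 mm deep, open at the hopper end, 0.6 kg plus the parts. The couplings slide out from about 0.3 to 0.5 rad on; 0.75 empties it. It falls shut when let go.
- scoop_handle (a point): Middle of the black handle bar, 12 mm round, straight for 120 mm along the feeder's y axis; it moves with the scoop. Home, it is 183 mm above the work surface and 50 mm in front of the stud (feeder x = -50 mm). Behind it is a 55 mm gap to the rim of the scoop.
- scoop_hinge (a point): Middle of the scoop's hinge axis, level along the feeder's y axis, 225 mm behind the stud along the feeder's x and 89 mm above the work surface. With the scoop home the handle bar is 275 mm in front of it and 94 mm above it, and swings round it.
- clip_tray: Empty blue plastic tray (fixed), 190 x 140 mm outside, long side along its x axis, walls and floor 4 mm thick, 22 mm high, origin under its centre. The removed clip goes in here.
- coupling0_center (a point): Centre of brass coupling 1 of 4: hexagon 40 mm across flats with round ends, 62 mm long, 120 to 210 g. All four start in the scoop.
- coupling1_center (a point): Centre of brass coupling 2 of 4: hexagon 40 mm across flats with round ends, 62 mm long, 120 to 210 g. All four start in the scoop.
- coupling2_center (a point): Centre of brass coupling 3 of 4: hexagon 40 mm across flats with round ends, 62 mm long, 120 to 210 g. All four start in the scoop.
- coupling3_center (a point): Centre of brass coupling 4 of 4: hexagon 40 mm across flats with round ends, 62 mm long, 120 to 210 g. All four start in the scoop.
- mallet: Mallet with yellow faces and wooden handle, 220 mm long, lying on the bench, origin under its handle. Leave it alone.
- screw_box: Clear plastic box of dark screws, 120 x 90 x 38 mm, origin under its centre. Leave it alone.
- oil_bottle: White bottle with red cap, 56 mm diameter, 130 mm high, origin under its centre. Leave it alone.
Things that resemble listed ones, but are neither listed nor needed, are in the scene too. Of the things shaped like the clip, the brass one is meant.

How it is judged (in metres and radians):
On the way, in this order (a step that is already met when the one before it is completed fails the run):
1. the clip is pulled clear of the stud, the scoop still down (distance between clip and stud above 0.05 m and value of joint scoop below 0.1 rad), for 0.1 s.
2. the clip lies in the blue tray, let go (x of clip_tip in the frame of clip_tray between -0.088 and 0.088 m and y of clip_tip in the frame of clip_tray between -0.063 and 0.063 m and z of clip_tip in the frame of clip_tray between 0 and 0.022 m and x of clip_loop in the frame of clip_tray between -0.088 and 0.088 m and y of clip_loop in the frame of clip_tray between -0.063 and 0.063 m and z of clip_loop in the frame of clip_tray between 0 and 0.022 m and contact force between clip and the fingers below 0.2 N and value of joint scoop below 0.1 rad), for 0.2 s.
3. the scoop is tipped and all four couplings are in the hopper (x of coupling0_center in the frame of feeder between 0.238 and 0.446 m and y of coupling0_center in the frame of feeder between -0.098 and 0.098 m and z of coupling0_center in the frame of feeder between 0 and 0.13 m and x of coupling1_center in the frame of feeder between 0.238 and 0.446 m and y of coupling1_center in the frame of feeder between -0.098 and 0.098 m and z of coupling1_center in the frame of feeder between 0 and 0.13 m and x of coupling2_center in the frame of feeder between 0.238 and 0.446 m and y of coupling2_center in the frame of feeder between -0.098 and 0.098 m and z of coupling2_center in the frame of feeder between 0 and 0.13 m and x of coupling3_center in the frame of feeder between 0.238 and 0.446 m and y of coupling3_center in the frame of feeder between -0.098 and 0.098 m and z of coupling3_center in the frame of feeder between 0 and 0.13 m and value of joint scoop above 0.3 rad), for 0.1 s.
At the end, for the whole second after the job is handed in: All four couplings lie at rest inside the feed hopper, the scoop is back home (within 0.05 rad), and the clip lies flat (within 20 degrees) and at rest wholly inside the blue tray, let go (x of coupling0_center in the frame of feeder between 0.238 and 0.446 m and y of coupling0_center in the frame of feeder between -0.098 and 0.098 m and z of coupling0_center in the frame of feeder between 0 and 0.13 m and x of coupling1_center in the frame of feeder between 0.238 and 0.446 m and y of coupling1_center in the frame of feeder between -0.098 and 0.098 m and z of coupling1_center in the frame of feeder between 0 and 0.13 m and x of coupling2_center in the frame of feeder between 0.238 and 0.446 m and y of coupling2_center in the frame of feeder between -0.098 and 0.098 m and z of coupling2_center in the frame of feeder between 0 and 0.13 m and x of coupling3_center in the frame of feeder between 0.238 and 0.446 m and y of coupling3_center in the frame of feeder between -0.098 and 0.098 m and z of coupling3_center in the frame of feeder between 0 and 0.13 m and x of clip_tip in the frame of clip_tray between -0.088 and 0.088 m and y of clip_tip in the frame of clip_tray between -0.063 and 0.063 m and z of clip_tip in the frame of clip_tray between 0 and 0.022 m and x of clip_loop in the frame of clip_tray between -0.088 and 0.088 m and y of clip_loop in the frame of clip_tray between -0.063 and 0.063 m and z of clip_loop in the frame of clip_tray between 0 and 0.022 m and value of joint scoop below 0.05 rad and linear speed of clip below 0.02 m/s and linear speed of each of coupling0, coupling1, coupling2, coupling3 below 0.03 m/s and (angle between clip's own z axis and vertical below 0.35 rad or angle between clip's own z axis and vertical above 2.79 rad) and velocity of joint scoop between -0.1 and 0.1 rad/s); the robot touches nothing.
It fails at once if the scoop is let fall or slammed back (closing faster than 3 rad/s) (velocity of joint scoop below -3 rad/s).
It fails at once if the mallet is disturbed (moved more than 25 mm) (distance of mallet from where it was at the start of the episode above 0.025 m).
It fails at once if the screw box is disturbed (moved more than 25 mm) (distance of screw_box from where it was at the start of the episode above 0.025 m).
It fails at once if the oil bottle is disturbed (moved more than 25 mm) (distance of oil_bottle from where it was at the start of the episode above 0.025 m).
It also fails if it takes over 64 s, if anything falls off the work surface, if the arm or the gripper's body presses on something with over 40 N, if the wrist force passes 120 N, or if a joint passes its speed limit or range.

### The arm

A 6-joint arm with a two-finger parallel gripper is mounted at the origin on the work surface. World frame = base frame: x ahead of the robot, y to its left, z up, the work surface at z = 0. Lengths are in m, angles in degrees, forces in N, time in s.
With the tool pointing down it reaches from about 0.425 to 0.95 m from the base axis. Payload 3.5 kg.
Tool frame: the origin (TCP) lies on the centre line of the jaws, within the pads' length; the fingertips stand 14 mm ahead of it and the grasp point (between the pads) lies 5 mm behind it; z points along the fingers, y is the line along which they close (so a half turn about z gives the same grasp; the last joint's range is limited). The gripper opens to 85 mm and grips with 20 to 120 N. Pads are 22 mm wide; open, the fingers measure 114 mm over their backs; the gripper's body (76 mm by 85 mm) begins 54 mm behind the grasp point. The pads swing forward as they close: fully open they stand 13 mm farther back than shut.
Start: joints at [-8.594, 16.404, 90.338, -0, 73.258, -8.594], TCP at [0.675, 0, 0.245] pointing down, gripper open.
Joint ranges: [-158.93, 158.93], [-51.34, 127.21], [12.03, 142.37], [-87.48, 267.48], [13.55, 161.25], [-162.69, 162.69]. Speed limits (degrees/s): [159.86, 159.86, 180, 180, 180, 180].

### API

Orientations are given as a 3x3 rotation matrix whose columns are the frame's x, y, z axes.
In Python, from rig import sense, camera, sign_off, masks_of, mark_of gives the robot as it stands. The module is installed in compiled form; this text tells all that it offers.
- The arm moves only by the shell command python3 -m crank 'ROWS' [FORCE]. ROWS is JSON, a list of rows, each a list of 3 entries, a list of its own where there are three numbers: the shift along the tool's x, y, z in units of 15 cm (1.0 is 15 cm), then the turn about the tool's z in units of 30 degrees (1.0 is 30 degrees), then the opening, from 0 (shut) to 1 (fully open). A call has 1 to 12 rows; each row shifts and turns the commanded pose from where the row before left it, along the tool's axes as they then stand; what a row does not reach is not made up. A row lasts 1/12 s, in which the tool goes at most 41.7 mm and 7.16 degrees, less where a joint would pass 70% of its speed; a pose out of reach is approached as far as the arm can. A call with a number of a shift or a turn outside -1 to 1 is refused whole. A call with a gripper value outside its range is refused whole. The fingers move at their own pace and stop on an object; FORCE is the grip in N (left out, the last holds). Time passes only in rows, so rows that do not move let the fingers close. It gives the time, the measured TCP pose, the force, the opening and the grip force at its end, in the units of the state.
- sense(): the state, without advancing time (a new reading comes with each control period).
- camera(name): name is "scene" or "side" or "wrist"; returns a dict with "img" (420x560x3 uint8, red, green, blue), "range_z" (420x560 float32, m along the optical axis (not along the pixel's ray), 0 where there is no reading), "intrinsics" (3x3 intrinsics, pixels), "extrinsics" (4x4, takes a point from camera to world coordinates). Camera axes: x right, y down, z forward; pixel columns grow to the right and rows downward; lengths in m; the calibration is good to about 2 mm. The wrist camera is an equidistant fisheye: a pixel r from the principal point sees the ray r / f radians off the axis. A picture is of the moment at which its call begins.
- sign_off(): hands the job in; it is judged then, once.
Trained networks look in a picture, given as the dict that the camera call returned (one of the last four; its "shot" number tells which), for a name from the list of things; names that differ only in an ending like _2 or _b are one class to them, and where a whole thing is asked for, a point or a joint stands for the part that bears it (a point fixed in the world has none). Each returns a list of dicts, best first, with "p" (0 to 1); they miss things now and then, are a little off and sometimes report something else, mostly with a low value. They report only what shows in the picture. A call takes as long as a camera call. They do not tell look-alikes from the thing itself.
- masks_of(picture, label): "region" (420x560 bool, what is visible of it).
- mark_of(picture, label): "position" ([x, y, z] in m, in the coordinates of the camera as it stood for that picture, good to about 4 mm: a listed point, or the origin of a listed thing).
The state is a dict: "t": time; "joints": joint angles; "joint_vel": joint speeds; "effort": joint torques, N m; "tcp_pos": TCP position; "tool_rot": TCP orientation; "wrist_force": force on the tool from outside, world axes, zero at the start; "wrist_torque": the same for the moment, N m; "grip_width": finger opening in m; "gripper_force": force on a finger pad.
Only numpy, scipy, OpenCV 4.12 (cv2) and the standard library are available. Lean on these libraries where they do the work, as an engineer would, in place of code of your own. Each camera call takes 0.05 s, during which the arm holds its last target. There are 200 camera calls.

## Working session

There is one attempt and no reset: what is moved stays moved. The work goes in short steps, Python scripts to look and compute and a shell command to move; the robot and the scene stay as the last step left them, time stands still between calls to the robot, and variables do not carry over. Pictures are saved under pics/ and viewed, at most 10 in all, crops included, and the job is handed in when it is done.

```bash
mkdir -p pics
cat > h.py <<'E'
import numpy as np, cv2
from rig import *
def w(c,p): return (c["extrinsics"]@np.r_[p,1])[:3]
def marks(c,names,n=3):
    for k in names:
        print(k,[(np.round(w(c,m["position"]),3).tolist(),round(m["p"],2)) for m in mark_of(c,k)[:n]])
def save(c,f,s=1): cv2.imwrite(f,cv2.cvtColor(c["img"],cv2.COLOR_RGB2BGR))
E
python3 - <<'E'
from h import *
for n in ["scene","side"]:
    c=camera(n); save(c,f"pics/{n}0.png"); print(n)
    marks(c,["feeder","stud","clip","clip_loop","clip_tip","scoop_handle","scoop_hinge","hopper_center","clip_tray","mallet","screw_box","oil_bottle"])
E
```

```text
scene
feeder [([0.514, -0.014, -0.004], 0.62)]
stud [([0.513, -0.011, 0.091], 0.57)]
clip [([0.482, -0.137, -0.0], 0.58), ([0.515, -0.018, 0.104], 0.4)]
clip_loop [([0.509, -0.194, 0.004], 0.48), ([0.486, -0.066, 0.098], 0.46)]
clip_tip [([0.524, 0.01, 0.106], 0.57), ([0.465, -0.109, 0.001], 0.49)]
scoop_handle [([0.504, -0.061, 0.182], 0.7)]
scoop_hinge [([0.545, 0.21, 0.09], 0.65), ([0.524, 0.011, 0.107], 0.4), ([0.513, -0.011, 0.092], 0.2)]
hopper_center [([0.565, 0.324, 0.08], 0.71)]
clip_tray [([0.478, -0.383, 0.001], 0.91), ([0.514, -0.012, 0.09], 0.65), ([0.698, -0.382, -0.006], 0.61)]
mallet [([0.698, -0.378, -0.002], 0.68)]
screw_box [([0.773, -0.176, 0.003], 0.98)]
oil_bottle [([0.33, -0.22, -0.002], 0.62)]
side
feeder [([0.512, -0.015, 0.001], 0.82), ([0.527, 0.012, 0.107], 0.71), ([0.698, -0.379, -0.002], 0.5)]
stud [([0.514, -0.016, 0.093], 0.36), ([0.333, -0.217, -0.001], 0.27)]
clip [([0.329, 0.126, -0.002], 0.7), ([0.479, -0.139, -0.002], 0.69), ([0.514, -0.013, 0.105], 0.65)]
clip_loop [([0.487, -0.066, 0.103], 0.73), ([0.509, -0.192, 0.005], 0.7), ([0.501, 0.171, 0.118], 0.58)]
clip_tip [([0.525, 0.013, 0.105], 0.7), ([0.465, -0.111, -0.001], 0.64), ([0.327, 0.157, 0.005], 0.55)]
scoop_handle [([0.508, -0.06, 0.181], 0.83)]
scoop_hinge [([0.55, 0.207, 0.089], 0.96)]
hopper_center [([0.562, 0.326, 0.082], 0.63)]
clip_tray [([0.474, -0.38, -0.001], 0.93), ([0.546, 0.208, 0.09], 0.71), ([0.561, 0.325, 0.08], 0.52)]
mallet [([0.7, -0.381, -0.004], 0.81)]
screw_box [([0.772, -0.174, -0.003], 0.81)]
oil_bottle [([0.334, -0.214, 0.0], 0.9)]
```

View pics/scene0.png

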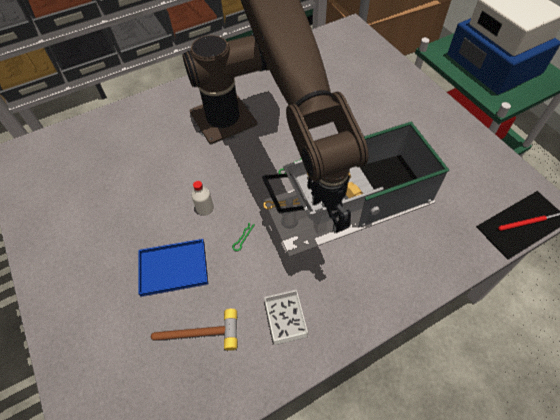

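View pics/side0.png

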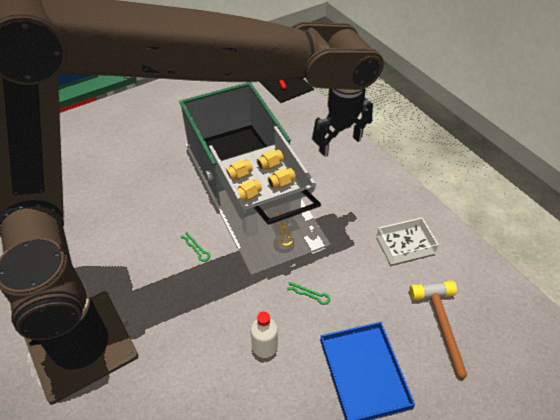

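The scene view shows the feeder with the bar around (285,190), the brass clip at (270,205), the blue tray at (172,268) and a green look-alike clip at (243,237). The side view shows four couplings in the pan around (260,175) and the brass clip loop at (287,241).

A row can't tilt the tool directly. I'll check the orientation, then test whether stretching the arm outward past its reach tilts it, well away from everything on the bench.

```bash
python3 -c "
from h import *
s=sense();print(s['t'],s['tcp_pos'],np.round(s['tool_rot'],3).tolist(),s['grip_width'])"
python3 -m crank '[[[0,0,-0.27],0,1],[[0,0,-0.27],0,1],[[-0.12,-0.24,0],0,1],[[-0.12,-0.24,0],0,1],[[-0.12,-0.24,0],0,1],[[-0.12,-0.24,0],0,1],[[-0.12,-0.24,0],0,1],[[-0.12,-0.24,0],0,1],[[-0.12,-0.24,0],0,1],[[-0.12,-0.24,0],0,1],[[-0.12,-0.24,0],0,1],[[-0.12,-0.24,0],0,1]]'
```

```text
1.3 [6.74980032e-01 1.99929886e-05 2.45316922e-01] [[-0.0, 1.0, -0.0], [1.0, 0.0, -0.0], [-0.0, -0.0, -1.0]] 0.08484464674137478
t: 2.3
tcp_pos: [0.3133, -0.18, 0.3265]
tool_rot: [[-0.001, 1.0, 0.001], [1.0, 0.001, -0.001], [-0.001, 0.001, -1.0]]
wrist_force: [-0.7, -0.6, -0.9]
grip_width: 0.0854
gripper_force: 0.0
```

```bash
python3 -m crank '[[[0.15,0.2,0],0,1],[[0.15,0.2,0],0,1],[[0.15,0.2,0],0,1],[[0.15,0.2,0],0,1],[[0.15,0.2,0],0,1],[[0.15,0.2,0],0,1],[[0.15,0.2,0],0,1],[[0.15,0.2,0],0,1],[[0.26,-0.08,0],0,1],[[0.26,-0.08,0],0,1],[[0.26,-0.08,0],0,1],[[0.26,-0.08,0],0,1]]'
python3 -m crank '[[[0.26,-0.08,0],0,1],[[0.26,-0.08,0],0,1],[[0.26,-0.08,0],0,1],[[0.26,-0.08,0],0,1],[[0.26,-0.08,0],0,1],[[0.26,-0.08,0],0,1],[[0.26,-0.08,0],0,1],[[0.26,-0.08,0],0,1],[[0.26,-0.08,0],0,1],[[0.26,-0.08,0],0,1],[[0.26,-0.08,0],0,1],[[0.26,-0.08,0],0,1]]'
python3 -m crank '[[[0.26,-0.08,0],0,1],[[0.26,-0.08,0],0,1],[[0.26,-0.08,0],0,1],[[0.26,0.08,0],0,1],[[0.26,0.08,0],0,1],[[0.26,0.08,0],0,1],[[0.26,0.08,0],0,1],[[0.26,0.08,0],0,1]]'
python3 -c "
from h import *
s=sense();print(s['joints'])"
```

```text
t: 3.3
tcp_pos: [0.5064, 0.1577, 0.3261]
tool_rot: [[0.0, 1.0, -0.0], [1.0, -0.0, 0.0], [0.0, -0.0, -1.0]]
wrist_force: [1.7, 0.1, -0.1]
grip_width: 0.0849
gripper_force: 0.0
t: 4.3
tcp_pos: [0.362, 0.6259, 0.3263]
tool_rot: [[-0.0, 1.0, 0.0], [1.0, 0.0, 0.0], [0.0, 0.0, -1.0]]
wrist_force: [-0.2, -0.4, -0.3]
grip_width: 0.0851
gripper_force: 0.0
t: 4.97
tcp_pos: [0.3723, 0.8919, 0.3204]
tool_rot: [[0.0, 1.0, 0.006], [1.0, -0.0, 0.013], [0.013, 0.006, -1.0]]
wrist_force: [28.2, 62.8, 32.2]
grip_width: 0.0855
gripper_force: 0.0
[6.13280392e+01 6.38376146e+01 1.20027329e+01 8.57670639e-02
 1.03334573e+02 6.13655440e+01]
```

```bash
python3 -m crank '[[[0,0,0],0,1],[[0,0,0],0,1]]'
python3 -c "
from h import *
s=sense();print(s['joints'])"
python3 -m crank '[[[0.03,0.015,0],0,1],[[0.03,0.015,0],0,1],[[0.03,0.015,0],0,1],[[0.03,0.015,0],0,1]]'
python3 -c "
from h import *
s=sense();print(s['joints'])"
```

```text
t: 5.13
tcp_pos: [0.3718, 0.8913, 0.3052]
tool_rot: [[-0.0, 1.0, -0.004], [1.0, 0.0, -0.004], [-0.004, -0.004, -1.0]]
wrist_force: [-0.0, 0.2, -1.0]
grip_width: 0.0856
gripper_force: 0.0
[6.13398543e+01 6.43425542e+01 1.26899648e+01 8.34328486e-02
 1.03305199e+02 6.13481020e+01]
t: 5.47
tcp_pos: [0.3751, 0.8946, 0.3218]
tool_rot: [[0.0, 1.0, 0.013], [1.0, -0.0, 0.029], [0.029, 0.013, -1.0]]
wrist_force: [-0.5, 0.1, 0.6]
grip_width: 0.0855
gripper_force: 0.0
[ 61.24306859  63.74574915  12.03094234   0.15463912 102.42257288
  61.29092542]
```

```bash
python3 -m crank '[[[0.06,0.03,0],0,1],[[0.06,0.03,0],0,1],[[0.06,0.03,0],0,1],[[0.06,0.03,0],0,1],[[0.06,0.03,0],0,1],[[0.06,0.03,0],0,1],[[0.06,0.03,0],0,1],[[0.06,0.03,0],0,1]]'
python3 -m crank '[[[0,0,0],0,1],[[0,0,0],0,1],[[0,0,0],0,1]]'
python3 -m crank '[[[-0.1,-0.05,0],0,1],[[-0.1,-0.05,0],0,1],[[-0.1,-0.05,0],0,1]]'
python3 -c "
from h import *
s=sense();print(s['joints'])"
```

```text
t: 6.13
tcp_pos: [0.3859, 0.9072, 0.2995]
tool_rot: [[-0.001, 1.0, 0.027], [0.998, -0.001, 0.063], [0.063, 0.027, -0.998]]
wrist_force: [-0.5, 0.2, -0.6]
grip_width: 0.0855
gripper_force: 0.0
t: 6.38
tcp_pos: [0.3857, 0.9071, 0.3]
tool_rot: [[-0.001, 1.0, 0.026], [0.998, -0.001, 0.063], [0.063, 0.026, -0.998]]
wrist_force: [0.0, -0.8, 0.4]
grip_width: 0.0853
gripper_force: 0.0
t: 6.63
tcp_pos: [0.3638, 0.8631, 0.2962]
tool_rot: [[-0.001, 1.0, 0.027], [0.998, -0.001, 0.064], [0.064, 0.027, -0.998]]
wrist_force: [0.1, 0.5, 1.2]
grip_width: 0.0854
gripper_force: 0.0
[60.853692   50.54129707 36.48780071  0.42472539 89.02699811 60.86327216]
```

Pushing past the reach does tilt the tool, and the tilt stays after retreating. Its azimuth is about 67°, close to the clip's axis, so I'll build up more tilt.

```bash
python3 -m crank '[[[0.1,0.04,0],0,1],[[0.1,0.04,0],0,1],[[0.08,0.03,0],0,1],[[0.08,0.03,0],0,1],[[0.15,0.06,0],0,1],[[0.2,0.08,0],0,1],[[0.25,0.1,0],0,1],[[0.25,0.1,0],0,1],[[0.25,0.1,0],0,1],[[0.25,0.1,0],0,1],[[0.25,0.1,0],0,1],[[0.25,0.1,0],0,1]]'
python3 -c "
from h import *
s=sense();print(s['joints'])"
```

```text
t: 7.63
tcp_pos: [0.3963, 0.9562, 0.2737]
tool_rot: [[-0.01, 0.996, 0.092], [0.975, -0.01, 0.22], [0.22, 0.092, -0.971]]
wrist_force: [-0.1, -0.7, 0.2]
grip_width: 0.0856
gripper_force: 0.0
[61.58428527 66.99107178 12.03161201  1.35575847 87.23616916 61.67269981]
```

```bash
python3 -m crank '[[[0.25,0.1,0],0,1],[[0.25,0.1,0],0,1],[[0.25,0.1,0],0,1],[[0.25,0.1,0.05],0,1],[[0.25,0.1,0.05],0,1],[[0.25,0.1,0.05],0,1],[[0.25,0.1,0.05],0,1],[[0.25,0.1,0.05],0,1],[[0.25,0.1,0.05],0,1],[[0.25,0.1,0.05],0,1],[[0.25,0.1,0.05],0,1],[[0.25,0.1,0.05],0,1]]'
python3 -c "
from h import *
s=sense();print(s['joints'])"
```

```text
t: 8.63
tcp_pos: [0.4163, 1.0171, 0.2766]
tool_rot: [[-0.045, 0.981, 0.187], [0.891, -0.045, 0.451], [0.451, 0.187, -0.873]]
wrist_force: [0.3, -0.1, -0.1]
grip_width: 0.0851
gripper_force: 0.0
[61.88452984 68.17875343 12.03207786  2.89674702 70.70818854 61.62121335]
```

```bash
python3 -m crank '[[[0.25,0.1,0.1],0,1],[[0.25,0.1,0.1],0,1],[[0.25,0.1,0.1],0,1],[[0.25,0.1,0.1],0,1],[[0.25,0.1,0.1],0,1],[[0.25,0.1,0.1],0,1]]'
cat >> h.py <<'E'
A=np.radians(67.9)
def plan(target,az=None):
    s=sense();R=np.array(s['tool_rot']);p=np.array(s['tcp_pos'])
    print('p',p.round(4),'z',R[:,2].round(3),'tilt',np.degrees(np.arccos(-R[2,2])).round(1),'az',np.degrees(np.arctan2(R[1,2],R[0,2])).round(1))
    a=np.arctan2(R[1,2],R[0,2]); yt=np.array([np.sin(a),-np.cos(a),0]) if az is None else np.array([np.sin(az),-np.cos(az),0])
    yl=R.T@yt; th=np.arctan2(-yl[0],yl[1]); print('turn units',round(np.degrees(th)/30,3),'y',R[:,1].round(3))
    if target is not None: 
        d=np.array(target)-p; print('d world',d.round(4),'shift units',(R.T@d/.15).round(3),'norm',np.linalg.norm(d).round(3))
    print('t',s['t'],'j',np.round(s['joints'],1),'F',np.round(s['wrist_force'],1),'w',round(s['grip_width'],4))
E
python3 -c "
from h import *
plan(None)"
```

```text
t: 9.13
tcp_pos: [0.4262, 1.0452, 0.2782]
tool_rot: [[-0.071, 0.971, 0.229], [0.83, -0.07, 0.554], [0.554, 0.229, -0.801]]
wrist_force: [-0.3, 0.0, 0.3]
grip_width: 0.0854
gripper_force: 0.0
p [0.4262 1.0452 0.2782] z [ 0.229  0.554 -0.801] tilt 36.8 az 67.6
turn units 0.749 y [ 0.971 -0.07   0.229]
t 9.1333 j [62.  69.1 12.   3.8 62.3 61.3] F [-0.3  0.   0.3] w 0.0854
```

```bash
python3 -m crank '[[[-0.1,-0.04,-0.1],0.15,1],[[-0.1,-0.04,-0.1],0.15,1],[[-0.1,-0.04,-0.1],0.15,1],[[-0.1,-0.04,-0.1],0.15,1],[[-0.1,-0.04,-0.1],0.149,1],[[0,0,0],0,1]]'
python3 -c "
from h import *
plan([.48,-.17,.33])"
```

```text
t: 9.63
tcp_pos: [0.3743, 0.9515, 0.2909]
tool_rot: [[0.293, 0.929, 0.226], [0.748, -0.37, 0.551], [0.596, 0.008, -0.803]]
wrist_force: [0.6, 0.2, -0.2]
grip_width: 0.085
gripper_force: 0.0
p [0.3743 0.9515 0.2909] z [ 0.226  0.551 -0.803] tilt 36.6 az 67.7
turn units 0.025 y [ 0.929 -0.37   0.008]
d world [ 0.1057 -1.1215  0.0391] shift units [-5.231  3.422 -4.17 ] norm 1.127
t 9.6333 j [62.1 44.2 51.5  4.5 47.9 81.7] F [ 0.6  0.2 -0.2] w 0.085
```

```bash
python3 -m crank '[[[-0.174,0.114,-0.139],0.025,1],[[-0.174,0.114,-0.139],0,1],[[-0.174,0.114,-0.139],0,1],[[-0.174,0.114,-0.139],0,1],[[-0.174,0.114,-0.139],0,1],[[-0.174,0.114,-0.139],0,1],[[-0.174,0.114,-0.139],0,1],[[-0.174,0.114,-0.139],0,1],[[-0.174,0.114,-0.139],0,1],[[-0.174,0.114,-0.139],0,1],[[-0.174,0.114,-0.139],0,1],[[-0.174,0.114,-0.139],0,1]]'
python3 -m crank '[[[-0.174,0.114,-0.139],0,1],[[-0.174,0.114,-0.139],0,1],[[-0.174,0.114,-0.139],0,1],[[-0.174,0.114,-0.139],0,1],[[-0.174,0.114,-0.139],0,1],[[-0.174,0.114,-0.139],0,1],[[-0.174,0.114,-0.139],0,1],[[-0.174,0.114,-0.139],0,1]]'
python3 -c "
from h import *
plan([.48,-.17,.33])"
```

```text
t: 10.63
tcp_pos: [0.4164, 0.5043, 0.3065]
tool_rot: [[0.3, 0.926, 0.231], [0.742, -0.378, 0.553], [0.6, 0.005, -0.8]]
wrist_force: [0.0, -0.3, -0.4]
grip_width: 0.0856
gripper_force: 0.0
t: 11.3
tcp_pos: [0.4417, 0.2043, 0.3162]
tool_rot: [[0.299, 0.926, 0.232], [0.744, -0.379, 0.551], [0.598, 0.008, -0.801]]
wrist_force: [0.7, -0.3, -0.8]
grip_width: 0.0857
gripper_force: 0.0
p [0.4417 0.2043 0.3162] z [ 0.232  0.551 -0.801] tilt 36.7 az 67.2
turn units 0.025 y [ 0.926 -0.379  0.008]
d world [ 0.0383 -0.3743  0.0138] shift units [-1.724  1.182 -1.39 ] norm 0.377
t 11.3 j [ -3.9 -23.1 125.5  37.4  68.8   7. ] F [ 0.7 -0.3 -0.8] w 0.0857
```

```bash
python3 -m crank '[[[-0.172,0.118,-0.139],0,1],[[-0.172,0.118,-0.139],0,1],[[-0.172,0.118,-0.139],0,1],[[-0.172,0.118,-0.139],0,1],[[-0.172,0.118,-0.139],0,1],[[-0.172,0.118,-0.139],0,1],[[-0.172,0.118,-0.139],0,1],[[-0.172,0.118,-0.139],0,1],[[-0.172,0.118,-0.139],0,1],[[-0.172,0.118,-0.139],0,0.6],[[0,0,0],0,0.6]]'
python3 - <<'E'
from h import *
c=camera("wrist"); save(c,"pics/wr1.png")
marks(c,["stud","clip","clip_loop","clip_tip","scoop_handle"])
c=camera("scene"); marks(c,["stud","clip","clip_loop","clip_tip","scoop_handle"])
plan([.459,-.133,.199])
E
```

```text
t: 12.22
tcp_pos: [0.4803, -0.1746, 0.3286]
tool_rot: [[0.306, 0.923, 0.233], [0.744, -0.385, 0.546], [0.594, 0.007, -0.805]]
wrist_force: [-0.5, -0.4, -0.2]
grip_width: 0.0642
gripper_force: 0.0
stud [([0.513, -0.017, 0.091], 0.66)]
clip [([0.514, -0.015, 0.099], 0.93), ([0.332, 0.128, -0.005], 0.86)]
clip_loop [([0.51, -0.197, 0.006], 0.97), ([0.489, -0.068, 0.103], 0.79), ([0.331, 0.067, -0.001], 0.76)]
clip_tip [([0.467, -0.118, 0.002], 0.9), ([0.528, 0.012, 0.102], 0.69), ([0.33, 0.156, -0.001], 0.59)]
scoop_handle [([0.509, -0.062, 0.182], 0.97)]
stud [([0.772, -0.177, 0.007], 0.5), ([0.514, -0.012, 0.092], 0.38)]
clip [([0.482, -0.137, -0.003], 0.66), ([0.546, 0.21, 0.091], 0.6), ([0.512, -0.012, 0.101], 0.42)]
clip_loop [([0.486, -0.064, 0.104], 0.65), ([0.509, -0.197, 0.001], 0.62)]
clip_tip [([0.464, -0.115, 0.002], 0.58), ([0.524, 0.009, 0.107], 0.51)]
scoop_handle [([0.504, -0.064, 0.18], 0.8)]
p [ 0.4786 -0.1671  0.3275] z [ 0.227  0.552 -0.803] tilt 36.6 az 67.6
turn units 0.007 y [ 0.926 -0.378  0.002]
d world [-0.0196  0.0341 -0.1285] shift units [-0.382 -0.209  0.783] norm 0.134
t 12.8167 j [-46.1  -5.2 109.9  33.1  91.6 -27.9] F [-0.  -0.2  0.4] w 0.051
```

View pics/wr1.png

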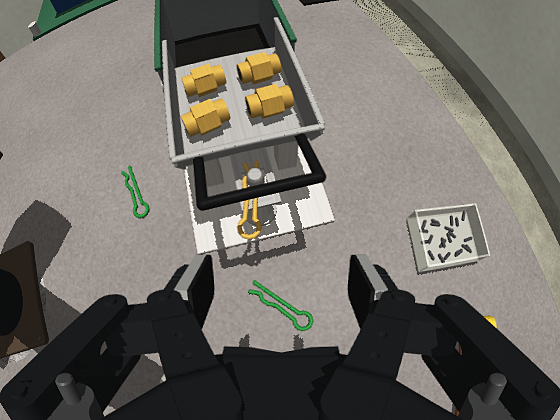

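Loop at pixel (248,228), bar above it at (265,190), jaws centred; the way in is clear. Approaching.

```bash
python3 -m crank '[[[-0.096,-0.052,0.196],0,0.6],[[-0.096,-0.052,0.196],0,0.6],[[-0.096,-0.052,0.196],0,0.6],[[-0.096,-0.052,0.196],0,0.6],[[0,0,0],0,0.6]]' 60
python3 -c "
from h import *
plan([.4853,-.0702,.103])"
```

```text
t: 13.23
tcp_pos: [0.4551, -0.1298, 0.192]
tool_rot: [[0.308, 0.926, 0.218], [0.738, -0.378, 0.559], [0.6, -0.011, -0.8]]
wrist_force: [-1.2, 0.2, -0.7]
grip_width: 0.0514
gripper_force: 0.0
p [ 0.4551 -0.1298  0.192 ] z [ 0.218  0.559 -0.8  ] tilt 36.9 az 68.7
turn units -0.036 y [ 0.926 -0.378 -0.011]
d world [ 0.0302  0.0596 -0.089 ] shift units [-0.001  0.043  0.741] norm 0.111
t 13.2333 j [-45.   -2.1 121.9  34.   79.1 -34.9] F [-1.2  0.2 -0.7] w 0.0514
```

```bash
python3 -m crank '[[[0,0.007,0.12],0,0.6],[[0,0.007,0.12],0,0.6],[[0,0.007,0.12],0,0.6],[[0,0.007,0.12],0,0.6],[[0,0.007,0.1],0,0.6],[[0,0.006,0.1],0,0.6],[[0,0,0.06],0,0.6],[[0,0,0],0,0.6]]'
python3 - <<'E'
from h import *
c=camera("wrist"); save(c,"pics/wr2.png"); marks(c,["clip_loop","scoop_handle"])
plan([.4853,-.0702,.103])
E
```

```text
t: 13.9
tcp_pos: [0.4903, -0.0743, 0.1094]
tool_rot: [[0.303, 0.926, 0.226], [0.743, -0.378, 0.553], [0.597, 0.001, -0.802]]
wrist_force: [0.0, -0.6, 0.2]
grip_width: 0.051
gripper_force: 0.0
clip_loop [([0.333, 0.066, -0.002], 0.69), ([0.49, -0.068, 0.104], 0.58)]
scoop_handle [([0.51, -0.063, 0.18], 0.93)]
p [ 0.4908 -0.0757  0.1108] z [ 0.229  0.551 -0.803] tilt 36.6 az 67.4
turn units 0.013 y [ 0.925 -0.379  0.004]
d world [-0.0055  0.0055 -0.0078] shift units [-0.015 -0.048  0.053] norm 0.011
t 14.05 j [-37.2   5.8 123.9  38.9  66.6 -36.2] F [ 0.2 -0.3  0.5] w 0.0516
```

View pics/wr2.png

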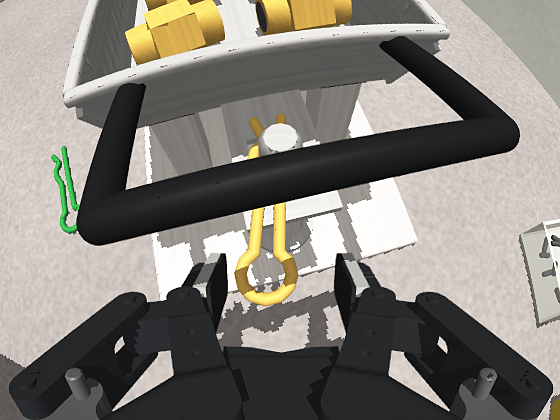

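The loop is at (267,275) between the pads, about 7 mm left of centre. I'll correct that, then close.

```bash
python3 -m crank '[[[0,-0.025,0.03],0,0.6],[[0,-0.02,0.03],0,0.6],[[0,0,0],0,0.3],[[0,0,0],0,0],[[0,0,0],0,0],[[0,0,0],0,0],[[0,0,0],0,0],[[0,0,0],0,0]]' 90
python3 - <<'E'
from h import *
plan(np.array(sense()['tcp_pos'])+.06*np.array([-np.cos(A),-np.sin(A),0])); print(sense()['gripper_force'])
E
```

```text
t: 14.72
tcp_pos: [0.4855, -0.0673, 0.1022]
tool_rot: [[0.303, 0.926, 0.226], [0.743, -0.378, 0.552], [0.597, 0.001, -0.802]]
wrist_force: [-2.9, -0.5, 0.3]
grip_width: 0.0254
gripper_force: 88.3
p [ 0.4855 -0.0673  0.1022] z [ 0.226  0.552 -0.802] tilt 36.6 az 67.7
turn units 0.003 y [ 0.926 -0.378  0.001]
d world [-0.0226 -0.0556  0.    ] shift units [-0.321  0.001 -0.239] norm 0.06
t 14.7167 j [-36.8   5.8 125.1  39.4  65.7 -36.6] F [-2.9 -0.5  0.3] w 0.0254
88.27964207797777
```

```bash
python3 -m crank '[[[-0.04,0,-0.03],0,0],[[-0.04,0,-0.03],0,0],[[-0.04,0,-0.03],0,0],[[-0.04,0,-0.03],0,0],[[-0.04,0,-0.03],0,0],[[-0.04,0,-0.03],0,0],[[-0.04,0,-0.03],0,0],[[-0.04,0,-0.03],0,0],[[-0.04,0,-0.03],0,0],[[-0.04,0,-0.03],0,0]]'
python3 - <<'E'
from h import *
c=camera("wrist"); save(c,"pics/wr3.png"); marks(c,["clip_loop","clip_tip","clip"])
plan(None)
E
```

```text
t: 15.55
tcp_pos: [0.4572, -0.1378, 0.1026]
tool_rot: [[0.304, 0.925, 0.228], [0.743, -0.38, 0.551], [0.596, 0.002, -0.803]]
wrist_force: [-0.1, 0.2, -0.2]
grip_width: 0.0247
gripper_force: 89.2
clip_loop [([0.333, 0.067, 0.001], 0.85)]
clip_tip [([0.331, 0.155, -0.001], 0.94), ([0.47, -0.117, 0.002], 0.88), ([0.5, -0.056, 0.098], 0.78)]
clip [([0.486, -0.085, 0.102], 0.9), ([0.479, -0.137, -0.0], 0.79), ([0.33, 0.127, -0.005], 0.68)]
p [ 0.4573 -0.1371  0.1026] z [ 0.228  0.552 -0.802] tilt 36.6 az 67.5
turn units 0.006 y [ 0.925 -0.38   0.002]
t 15.75 j [-45.5   6.8 123.9  35.8  69.8 -42.1] F [-0.3 -0.1 -0.9] w 0.0252
```

View pics/wr3.png

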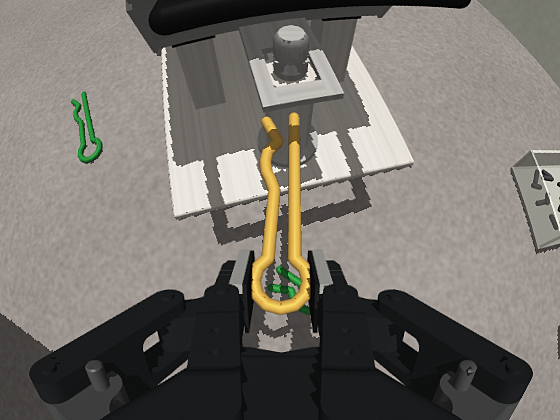

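The clip is free of the stud: loop at (281,285) between the pads, tips at (268,122) and (294,118). Now the tray's orientation.

Run:
```python
from h import *
c=camera("side"); m=masks_of(c,"clip_tray")[0]; r=m["region"]; print(m["p"],r.sum())
v,u=np.nonzero(r); z=c["range_z"][v,u]; k=z>0; K=c["intrinsics"]
P=np.c_[(u-K[0,2])/K[0,0]*z,(v-K[1,2])/K[1,1]*z,z,np.ones(len(z))][k]@c["extrinsics"].T
q=P[(P[:,2]>-.005)&(P[:,2]<.03)&(np.hypot(P[:,0]-.476,P[:,1]+.381)<.15)][:,:2]
print(cv2.minAreaRect((q*1000).astype(np.float32)))
```

```text
0.78 6245
((481.1044921875, -378.55426025390625), (203.2766876220703, 149.6254425048828), 71.39926147460938)
```

```bash
python3 -c "
from h import *
R=np.array(sense()['tool_rot'])
for d in [(0,0,.09),(0,-.277,0),(0,0,-.165)]: print((R.T@np.array(d)/.15).round(3))"
```

```text
[ 0.358  0.001 -0.481]
[-1.372  0.7   -1.019]
[-0.657 -0.002  0.883]
```

```bash
python3 -m crank '[[[0.12,0,-0.16],0,0],[[0.12,0,-0.16],0,0],[[0.12,0,-0.16],0,0],[[-0.17,0.088,-0.127],0,0],[[-0.17,0.088,-0.127],0,0],[[-0.17,0.088,-0.127],0,0],[[-0.17,0.088,-0.127],0,0],[[-0.17,0.088,-0.127],0,0],[[-0.17,0.088,-0.127],0,0],[[-0.17,0.088,-0.127],0,0],[[-0.17,0.088,-0.127],0,0],[[0,0,0],0,0]]'
python3 - <<'E'
from h import *
c=camera("wrist");  marks(c,["clip_loop","clip_tip","clip","clip_tray"])
plan([.457,-.414,.04])
E
```

```text
t: 16.85
tcp_pos: [0.4583, -0.4173, 0.1926]
tool_rot: [[0.306, 0.924, 0.23], [0.744, -0.383, 0.548], [0.594, 0.003, -0.804]]
wrist_force: [0.5, 0.6, -0.5]
grip_width: 0.025
gripper_force: 88.7
clip_loop [([0.46, -0.417, 0.193], 0.75), ([0.508, -0.197, 0.005], 0.61), ([0.332, 0.067, -0.001], 0.6)]
clip_tip [([0.498, -0.34, 0.162], 0.86), ([0.465, -0.118, 0.002], 0.56)]
clip [([0.485, -0.369, 0.172], 0.78), ([0.479, -0.141, -0.002], 0.77), ([0.331, 0.127, -0.004], 0.77)]
clip_tray [([0.472, -0.386, -0.001], 0.73)]
p [ 0.4587 -0.4105  0.1931] z [ 0.226  0.553 -0.802] tilt 36.7 az 67.7
turn units 0.003 y [ 0.926 -0.378  0.001]
d world [-0.0017 -0.0035 -0.1531] shift units [-0.63  -0.003  0.803] norm 0.153
t 17.1 j [-61.7  21.6  94.5  27.5  89.3 -46.2] F [-0.   1.2 -0.5] w 0.025
```

```bash
python3 -m crank '[[[-0.12,0,0.16],0,0],[[-0.12,0,0.16],0,0],[[-0.12,0,0.16],0,0],[[-0.12,0,0.16],0,0],[[-0.08,0,0.1],0,0],[[-0.05,0,0.06],0,0],[[-0.05,0,0.06],0,0],[[0,0,0],0,0]]' 20
python3 - <<'E'
from h import *
plan([.457,-.414,.025])
E
```

```text
t: 17.77
tcp_pos: [0.4576, -0.413, 0.0294]
tool_rot: [[0.303, 0.926, 0.226], [0.741, -0.379, 0.554], [0.598, -0.0, -0.801]]
wrist_force: [-0.5, 0.4, -0.4]
grip_width: 0.0252
gripper_force: 88.8
p [ 0.4576 -0.413   0.0294] z [ 0.226  0.554 -0.801] tilt 36.8 az 67.8
turn units -0.001 y [ 0.926 -0.379 -0.   ]
d world [-0.0006 -0.001  -0.0044] shift units [-0.024 -0.001  0.019] norm 0.005
t 17.7667 j [-61.9  34.2  96.5  28.3  76.6 -53.1] F [-0.5  0.4 -0.4] w 0.0252
```

Open gently, then back up.

```bash
python3 -m crank '[[[0,0,0],0,0.4],[[0,0,0],0,0.5],[[0,0,0],0,0.6],[[0,0,0],0,0.6],[[0,0,0],0,0.6],[[0,0,-0.1],0,0.6],[[0,0,-0.2],0,0.6],[[0,0,-0.25],0,0.6],[[0,0,-0.25],0,0.6],[[0,0,-0.25],0,0.6]]' 60
python3 - <<'E'
from h import *
c=camera("wrist"); save(c,"pics/wr4.png"); marks(c,["clip_loop","clip_tip","clip","clip_tray"])
plan(None)
E
```

```text
t: 18.6
tcp_pos: [0.4213, -0.5026, 0.1597]
tool_rot: [[0.303, 0.925, 0.228], [0.743, -0.379, 0.551], [0.596, 0.002, -0.803]]
wrist_force: [-0.4, -1.8, -0.8]
grip_width: 0.0514
gripper_force: 0.0
clip_loop [([0.511, -0.198, 0.007], 0.86), ([0.462, -0.419, 0.007], 0.57), ([0.333, 0.066, -0.004], 0.44)]
clip_tip [([0.501, -0.338, 0.004], 0.8), ([0.466, -0.121, 0.002], 0.63)]
clip [([0.484, -0.364, 0.006], 0.72), ([0.482, -0.141, -0.0], 0.61)]
clip_tray [([0.476, -0.386, 0.002], 0.97)]
p [ 0.4216 -0.5014  0.1573] z [ 0.228  0.551 -0.803] tilt 36.6 az 67.6
turn units 0.005 y [ 0.925 -0.38   0.002]
t 18.85 j [-67.7  30.1  86.8  24.8  90.8 -51.3] F [ 0.3 -0.2 -0.5] w 0.0511
```

View pics/wr4.png

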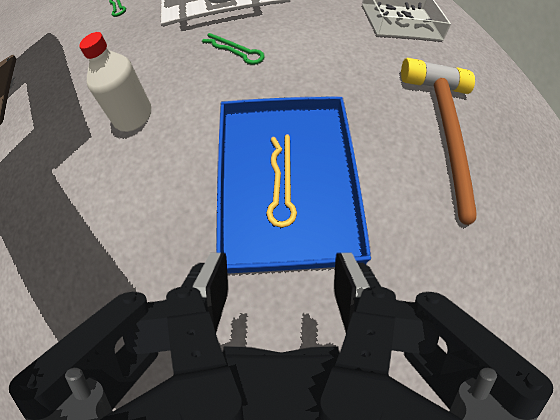

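The brass clip lies flat in the tray: loop (282,213), tips (288,137), well inside the blue walls. Next the handle: compute the turn that lays the bar between the pads, and the way there.

```bash
cat >> h.py <<'E'
H=np.array([.507,-.062,.1825]); HG=np.array([.5475,.2085,.089])
F=np.array([np.cos(np.radians(81)),np.sin(np.radians(81)),0]); B=np.array([F[1],-F[0],0])
def bar():
    s=sense();R=np.array(s['tool_rot']);z=R[:,2]
    y=np.cross(z,B);y/=np.linalg.norm(y)
    for sg in (1,-1):
        yl=R.T@(sg*y); print('turn',np.degrees(np.arctan2(-yl[0],yl[1])).round(1),(sg*y).round(2))
E
python3 - <<'E'
from h import *
bar(); plan(None); R=np.array(sense()['tool_rot']); pre=H-.11*R[:,2]; print(pre)
plan(pre); print(R.T@np.array([0,0,.1])/.15)
E
```

```text
turn 79.3 [-0.13 -0.8  -0.59]
turn -100.7 [0.13 0.8  0.59]
p [ 0.4216 -0.5014  0.1573] z [ 0.228  0.551 -0.803] tilt 36.6 az 67.6
turn units 0.005 y [ 0.925 -0.38   0.002]
t 18.85 j [-67.7  30.1  86.8  24.8  90.8 -51.3] F [ 0.3 -0.2 -0.5] w 0.0511
[ 0.48195559 -0.12265312  0.2707835 ]
p [ 0.4216 -0.5014  0.1573] z [ 0.228  0.551 -0.803] tilt 36.6 az 67.6
turn units 0.005 y [ 0.925 -0.38   0.002]
d world [0.0603 0.3787 0.1135] shift units [ 2.449 -0.585  0.876] norm 0.4
t 18.85 j [-67.7  30.1  86.8  24.8  90.8 -51.3] F [ 0.3 -0.2 -0.5] w 0.0511
[ 0.3976972   0.00112142 -0.53505151]
```

```bash
python3 -m crank '[[[0,0,-0.05],0.22,0.6],[[0,0,-0.05],0.22,0.6],[[0,0,-0.05],0.22,0.6],[[0,0,-0.05],0.22,0.6],[[0,0,-0.05],0.22,0.6],[[0,0,-0.05],0.22,0.6],[[0,0,-0.05],0.22,0.6],[[0,0,-0.05],0.22,0.6],[[0,0,-0.05],0.22,0.6],[[0,0,-0.05],0.22,0.6],[[0,0,-0.05],0.22,0.6],[[0,0,-0.05],0.22,0.6]]' 40
python3 - <<'E'
from h import *
bar(); R=np.array(sense()['tool_rot']); pre=H-.11*R[:,2]
plan(pre+[0,-.03,.03])
E
```

```text
t: 19.85
tcp_pos: [0.4016, -0.5493, 0.2271]
tool_rot: [[0.966, -0.13, 0.225], [-0.237, -0.797, 0.556], [0.107, -0.59, -0.8]]
wrist_force: [-0.8, -0.3, 0.6]
grip_width: 0.0514
gripper_force: 0.0
turn -0.2 [-0.13 -0.8  -0.59]
turn 179.8 [0.13 0.8  0.59]
p [ 0.4016 -0.5493  0.2271] z [ 0.225  0.556 -0.8  ] tilt 36.8 az 67.9
turn units -2.656 y [-0.13  -0.797 -0.59 ]
d world [0.0806 0.3962 0.0734] shift units [-0.055 -2.463  1.197] norm 0.411
t 19.85 j [-70.4  30.3  78.9  23.8  99.2  29.2] F [-0.8 -0.3  0.6] w 0.0514
```

11 rows of (-0.005, -0.224, 0.109).

```bash
python3 -m crank '[[[-0.005,-0.224,0.109],0,0.6],[[-0.005,-0.224,0.109],0,0.6],[[-0.005,-0.224,0.109],0,0.6],[[-0.005,-0.224,0.109],0,0.6],[[-0.005,-0.224,0.109],0,0.6],[[-0.005,-0.224,0.109],0,0.6],[[-0.005,-0.224,0.109],0,0.6],[[-0.005,-0.224,0.109],0,0.6],[[-0.005,-0.224,0.109],0,0.6],[[-0.005,-0.224,0.109],0,0.6],[[-0.005,-0.224,0.109],0,0.6],[[0,0,0],0,0.6]]'
python3 - <<'E'
from h import *
c=camera("wrist"); save(c,"pics/wr5.png"); marks(c,["scoop_handle","scoop_hinge","stud"])
bar(); R=np.array(sense()['tool_rot']); plan(H+.003*R[:,2])
E
```

```text
t: 20.85
tcp_pos: [0.4802, -0.1473, 0.3002]
tool_rot: [[0.968, -0.119, 0.223], [-0.227, -0.799, 0.556], [0.112, -0.589, -0.801]]
wrist_force: [-0.1, -0.7, 0.7]
grip_width: 0.0517
gripper_force: 0.0
scoop_handle [([0.512, -0.066, 0.18], 0.74)]
scoop_hinge [([0.548, 0.212, 0.087], 0.85)]
stud [([0.512, -0.017, 0.092], 0.57), ([0.332, -0.218, -0.003], 0.25)]
turn 0.1 [-0.13 -0.8  -0.59]
turn -179.9 [0.13 0.8  0.59]
p [ 0.4801 -0.1535  0.2992] z [ 0.226  0.553 -0.802] tilt 36.7 az 67.8
turn units -2.642 y [-0.125 -0.8   -0.587]
d world [ 0.0276  0.0932 -0.1191] shift units [-0.055 -0.054  1.022] norm 0.154
t 21.05 j [-44.9  -4.7 112.4  33.4  88.6  50.8] F [-0.5  0.3 -0.2] w 0.0514
```

View pics/wr5.png

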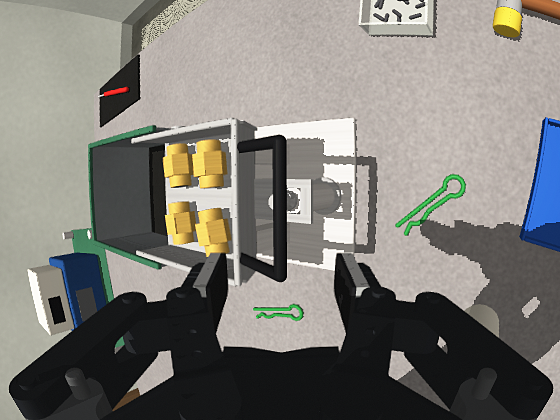

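The bar at (280,205) is centred between the jaws and parallel to the pads. Advancing and closing.

```bash
python3 -m crank '[[[-0.007,-0.007,0.17],0,0.6],[[-0.007,-0.007,0.17],0,0.6],[[-0.007,-0.007,0.17],0,0.6],[[-0.007,-0.007,0.15],0,0.6],[[-0.007,-0.007,0.14],0,0.6],[[-0.007,-0.007,0.12],0,0.6],[[-0.007,-0.007,0.1],0,0.6],[[0,0,0],0,0.3],[[0,0,0],0,0],[[0,0,0],0,0],[[0,0,0],0,0],[[0,0,0],0,0]]' 40
python3 - <<'E'
from h import *
s=sense();R=np.array(s['tool_rot']); plan(H+.003*R[:,2]); print(s['gripper_force'])
g=np.array(s['tcp_pos'])
# arc of the bar, steps of 0.05 rad, about hinge axis
from scipy.spatial.transform import Rotation as Ro
h=HG-H
v=g-HG; v=v-B*(v@B); p=0
for th in np.arange(.1,.81,.1):
    q=Ro.from_rotvec(-B*th).apply(v)-v if Ro.from_rotvec(-B*.1).apply(v)[2]>v[2] else Ro.from_rotvec(B*th).apply(v)-v
    print(round(th,2),q.round(3),(R.T@(q-p)/.15).round(3)); p=q
E
```

```text
t: 22.05
tcp_pos: [0.5095, -0.0633, 0.1818]
tool_rot: [[0.965, -0.125, 0.229], [-0.234, -0.802, 0.549], [0.115, -0.584, -0.803]]
wrist_force: [0.5, -1.8, -1.2]
grip_width: 0.011
gripper_force: 39.0
p [ 0.5095 -0.0633  0.1818] z [ 0.229  0.549 -0.803] tilt 36.5 az 67.4
turn units -2.628 y [-0.125 -0.802 -0.584]
d world [-0.0018  0.0029 -0.0017] shift units [-0.018 -0.007  0.017] norm 0.004
t 22.05 j [-34.7   0.5 120.5  37.7  72.1  50.6] F [ 0.5 -1.8 -1.2] w 0.011
39.018879532814026
0.1 [0.002 0.011 0.027] [ 0.015 -0.162 -0.103]
0.2 [0.004 0.024 0.053] [ 0.013 -0.172 -0.087]
0.3 [0.006 0.039 0.077] [ 0.01  -0.18  -0.069]
0.4 [0.009 0.057 0.1  ] [ 0.008 -0.186 -0.051]
0.5 [0.012 0.077 0.12 ] [ 0.005 -0.19  -0.032]
0.6 [0.016 0.099 0.139] [ 0.002 -0.193 -0.013]
0.7 [0.019 0.123 0.155] [-0.    -0.193  0.006]
0.8 [0.023 0.148 0.169] [-0.003 -0.191  0.025]
```

Bar gripped (11 mm). Raise along the arc, about 0.05 rad per row, looking at forces part-way.

```bash
python3 -m crank '[[[0.007,-0.081,-0.052],0,0],[[0.007,-0.081,-0.052],0,0],[[0.007,-0.086,-0.044],0,0],[[0.006,-0.086,-0.043],0,0],[[0.005,-0.09,-0.035],0,0],[[0.005,-0.09,-0.034],0,0]]'
python3 -m crank '[[[0.004,-0.093,-0.026],0,0],[[0.004,-0.093,-0.025],0,0],[[0.002,-0.095,-0.016],0,0],[[0.002,-0.095,-0.016],0,0],[[0.001,-0.096,-0.007],0,0],[[0.001,-0.096,-0.006],0,0],[[0,-0.096,0.003],0,0],[[0,-0.096,0.003],0,0],[[-0.001,-0.095,0.012],0,0],[[0,0,0],0,0],[[0,0,0],0,0],[[0,0,0],0,0]]'
python3 - <<'E'
from h import *
plan(None)
c=camera("side"); save(c,"pics/side6.png"); marks(c,["scoop_handle"])
for i in range(4): marks(c,[f"coupling{i}_center"],4)
E
```

```text
t: 22.55
tcp_pos: [0.515, -0.0246, 0.2596]
tool_rot: [[0.966, -0.125, 0.228], [-0.233, -0.805, 0.546], [0.115, -0.581, -0.806]]
wrist_force: [-1.3, -4.8, -2.5]
grip_width: 0.0104
gripper_force: 38.9
t: 23.55
tcp_pos: [0.5292, 0.0731, 0.3453]
tool_rot: [[0.967, -0.121, 0.225], [-0.229, -0.802, 0.552], [0.113, -0.585, -0.803]]
wrist_force: [-8.1, -4.1, 5.7]
grip_width: 0.0102
gripper_force: 42.0
p [0.5292 0.0731 0.3453] z [ 0.225  0.552 -0.803] tilt 36.6 az 67.8
turn units -2.635 y [-0.121 -0.802 -0.585]
t 23.55 j [-18.9 -11.3 113.4  37.4  78.4  74.3] F [-8.1 -4.1  5.7] w 0.0102
scoop_handle [([0.525, 0.075, 0.346], 0.97), ([0.512, -0.015, -0.0], 0.52)]
coupling0_center [([0.515, -0.015, 0.001], 0.25)]
coupling1_center []
coupling2_center []
coupling3_center [([0.506, 0.362, 0.042], 0.57)]
```

View pics/side6.png

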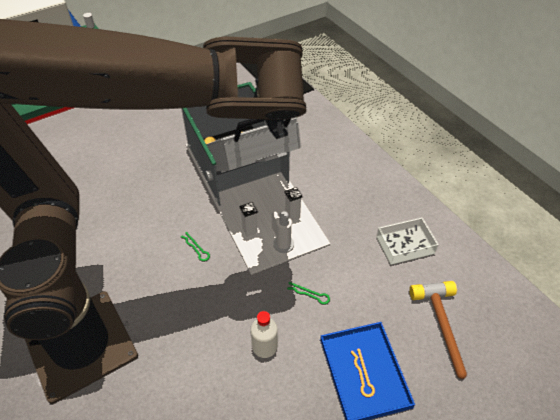

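The scoop is up at about 0.75 rad, and one coupling shows in the hopper at (210,141). The arm hides the pan, so I'll check from the other cameras.

Run:
```python
from h import *
for n in ["scene","wrist"]:
    c=camera(n)
    marks(c,["coupling0_center"],6)
    ms=masks_of(c,"coupling0_center"); print([(round(m['p'],2),int(m['region'].sum())) for m in ms[:6]])
    if n=="scene": save(c,"pics/sc7.png")
    else: w1=c["img"]
    if n=="scene": s1=c["img"]
cv2.imwrite("pics/both.png",cv2.cvtColor(np.hstack([cv2.resize(s1[90:270,200:470],(400,267)),cv2.resize(w1,(400,300))[:267]]),cv2.COLOR_RGB2BGR))
```

```text
coupling0_center []
[]
coupling0_center []
[]
```

View pics/both.png

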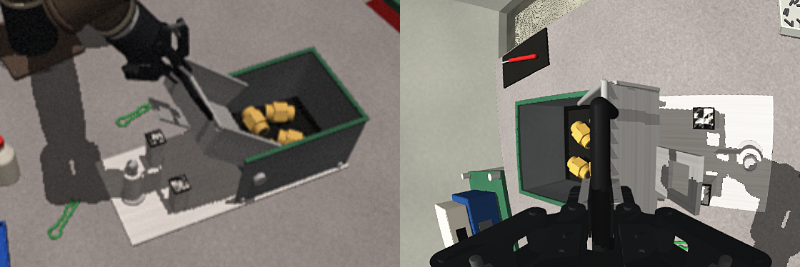

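At least three couplings are visible in the hopper at (255,120), (280,110) and (290,135), and the pan looks empty. I'll nudge a little higher and hold, then lower along the reversed arc.

```bash
python3 -m crank '[[[-0.001,-0.07,0.009],0,0],[[0,0,0],0,0],[[0,0,0],0,0],[[0,0,0],0,0],[[0.001,0.07,-0.009],0,0],[[0.001,0.095,-0.012],0,0],[[0,0.096,-0.003],0,0],[[0,0.096,-0.003],0,0],[[-0.001,0.096,0.006],0,0],[[-0.001,0.096,0.007],0,0]]'
python3 -m crank '[[[-0.002,0.095,0.016],0,0],[[-0.002,0.095,0.016],0,0],[[0,0,0],0,0]]'
python3 - <<'E'
from h import *
plan(None)
for n in ["scene","side"]:
    c=camera(n); marks(c,["coupling0_center","scoop_handle"],6)
    print([(round(m['p'],2),int(m['region'].sum())) for m in masks_of(c,"coupling0_center")[:6]])
    I=c["img"].astype(int); y=((I[...,0]>150)&(I[...,1]>100)&(I[...,2]<90)).astype(np.uint8)
    z=c["range_z"];v,u=np.nonzero(y); K=c["intrinsics"]; z=z[v,u]
    P=(np.c_[(u-K[0,2])/K[0,0]*z,(v-K[1,2])/K[1,1]*z,z,np.ones(len(z))]@c["extrinsics"].T)[:,:3]
    f=P-[.5135,-.0135,0]; fx=f@F; fy=-(f@B); k=(fx>-.05)&(fx<.5)&(abs(fy)<.12)
    im=np.zeros_like(y); im[v[k],u[k]]=1; nn,lab,st,_=cv2.connectedComponentsWithStats(im)
    L=lab[v[k],u[k]]
    for i in range(1,nn):
        if st[i,4]>15: q=L==i; print(st[i,4],np.c_[fx[k][q],fy[k][q],f[k][q][:,2]].mean(0).round(3))
E
```

```text
t: 24.98
tcp_pos: [0.5209, 0.0146, 0.3025]
tool_rot: [[0.966, -0.123, 0.228], [-0.233, -0.8, 0.553], [0.115, -0.587, -0.801]]
wrist_force: [1.5, 0.7, -0.6]
grip_width: 0.0104
gripper_force: 42.0
t: 25.23
tcp_pos: [0.5179, -0.0067, 0.2795]
tool_rot: [[0.965, -0.127, 0.228], [-0.236, -0.8, 0.551], [0.113, -0.586, -0.803]]
wrist_force: [1.1, -0.5, -2.0]
grip_width: 0.0103
gripper_force: 43.0
p [ 0.5179 -0.0067  0.2795] z [ 0.228  0.551 -0.803] tilt 36.6 az 67.5
turn units -2.637 y [-0.127 -0.8   -0.586]
t 25.2333 j [-28.4  -7.7 117.3  37.4  77.8  62.7] F [ 1.1 -0.5 -2. ] w 0.0103
coupling0_center [([0.486, -0.364, 0.004], 0.44), ([0.607, 0.28, 0.052], 0.39)]
scoop_handle [([0.511, -0.004, 0.277], 0.6)]
[(0.58, 3915)]
150 [0.364 0.052 0.056]
142 [0.299 0.049 0.064]
82 [ 0.348 -0.018  0.06 ]
coupling0_center [([0.599, 0.275, 0.053], 0.62), ([0.486, -0.364, 0.009], 0.36), ([0.699, -0.377, -0.001], 0.28)]
scoop_handle [([0.514, -0.005, 0.28], 0.9), ([0.459, -0.418, 0.007], 0.46)]
[(0.56, 104)]
68 [ 0.301 -0.06   0.058]
```

Four distinct couplings in the hopper at feeder (x,y): (0.36,0.05), (0.30,0.05), (0.35,-0.02), (0.30,-0.06). Lowering home.

```bash
python3 -m crank '[[[-0.004,0.093,0.026],0,0],[[-0.004,0.093,0.026],0,0],[[-0.005,0.09,0.035],0,0],[[-0.005,0.09,0.035],0,0],[[-0.006,0.086,0.043],0,0],[[-0.006,0.086,0.043],0,0],[[-0.007,0.06,0.038],0,0],[[-0.005,0.04,0.026],0,0],[[-0.002,0.03,0.019],0,0],[[-0.001,0.02,0.013],0,0],[[0,0.01,0.007],0,0],[[0,0,0],0,0]]'
python3 - <<'E'
from h import *
plan([.5095,-.0633,.1818]); marks(camera("side"),["scoop_handle"])
E
```

```text
t: 26.63
tcp_pos: [0.51, -0.0621, 0.1818]
tool_rot: [[0.965, -0.124, 0.23], [-0.234, -0.801, 0.55], [0.116, -0.585, -0.803]]
wrist_force: [5.1, -3.0, -1.0]
grip_width: 0.0103
gripper_force: 43.9
p [ 0.51   -0.0621  0.1818] z [ 0.23   0.55  -0.803] tilt 36.6 az 67.4
turn units -2.628 y [-0.124 -0.801 -0.585]
d world [-0.0005 -0.0012 -0.    ] shift units [-0.001  0.007 -0.005] norm 0.001
t 26.6333 j [-34.6   0.5 120.5  37.8  72.1  50.6] F [ 5.1 -3.  -1. ] w 0.0103
scoop_handle [([0.508, -0.061, 0.182], 0.67), ([0.698, -0.379, -0.001], 0.54)]
```

Home. Open and withdraw along the tool axis.

```bash
python3 -m crank '[[[0,0,0],0,0.3],[[0,0,0],0,0.5],[[0,0,0],0,0.6],[[0,0,0],0,0.6],[[0,0,-0.1],0,0.6],[[0,0,-0.2],0,0.6],[[0,0,-0.2],0,0.6],[[0,0,-0.2],0,0.6],[[0,0,-0.2],0,0.6],[[0,0,-0.1],0,0.6],[[0,0,0],0,0.6],[[0,0,0],0,0.6]]'
python3 - <<'E'
from h import *
plan(None)
c=camera("side"); marks(c,["scoop_handle","clip","clip_tip","clip_loop","coupling0_center"],4)
c=camera("wrist"); marks(c,["scoop_handle","coupling0_center"],5); save(c,"pics/end.png")
E
```

```text
t: 27.73
tcp_pos: [0.475, -0.1445, 0.302]
tool_rot: [[0.966, -0.125, 0.228], [-0.234, -0.801, 0.551], [0.114, -0.585, -0.803]]
wrist_force: [-0.3, 0.6, -0.7]
grip_width: 0.0511
gripper_force: 0.0
p [ 0.475  -0.1445  0.302 ] z [ 0.228  0.551 -0.803] tilt 36.6 az 67.5
turn units -2.632 y [-0.125 -0.801 -0.585]
t 27.7333 j [-44.6  -6.2 113.5  33.5  88.6  51.2] F [-0.3  0.6 -0.7] w 0.0511
scoop_handle [([0.505, -0.066, 0.187], 0.65)]
clip [([0.481, -0.139, 0.001], 0.73), ([0.488, -0.362, 0.008], 0.63), ([0.33, 0.126, -0.004], 0.63)]
clip_tip [([0.495, -0.338, 0.01], 0.76), ([0.468, -0.112, 0.002], 0.7), ([0.325, 0.158, 0.001], 0.67)]
clip_loop [([0.458, -0.418, 0.009], 0.86), ([0.507, -0.193, 0.004], 0.73), ([0.332, 0.065, 0.002], 0.71)]
coupling0_center [([0.516, -0.013, 0.089], 0.41)]
scoop_handle [([0.509, -0.063, 0.178], 0.64)]
coupling0_center [([0.608, 0.279, 0.046], 0.59)]
```

View pics/end.png

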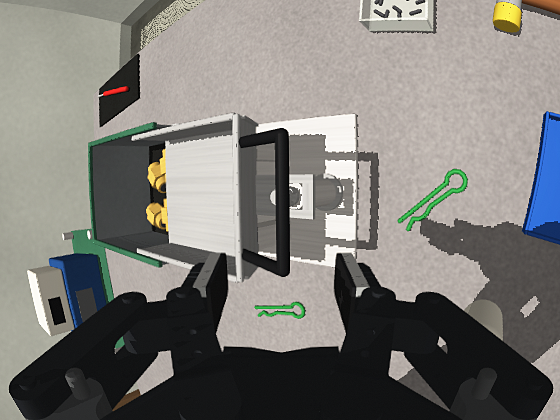

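The pan at (200,190) is empty and home, the couplings are in the hopper near (157,190), and the gripper is clear.

```bash
python3 -c "
from rig import *
print(sign_off())"
```

```text
the job is handed in; nothing more can be done
None
```

The job is handed in at about 28 s: the clip lies flat in the blue tray, all four couplings are in the hopper, the scoop was lowered gently home, and the gripper is clear; sign-off returned no verdict, and joint 3 briefly read 0.03° past its 12.03° lower limit while I was tilting the tool.

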